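Clamp the brass block in the drilling jig

ROBOT

A 6-joint arm with a two-finger parallel gripper is mounted at the origin on the work surface. World frame = base frame: x ahead of the robot, y to its left, z up, the work surface at z = 0. Lengths are in mm, angles in rad, forces in N, time in s.
With the tool pointing down it reaches from about 300 to 775 mm from the base axis. Payload 14.6 kg.
Tool frame: the origin (TCP) lies on the front face of the gripper's body, between the roots of the fingers; the fingertips stand 97 mm ahead of it and the grasp point (between the pads) lies 78 mm ahead of it; z points along the fingers, y is the line along which they close (so a half turn about z gives the same grasp; the last joint's range is limited). The gripper opens to 94 mm and grips with 3 to 60 N. Pads are 16 mm wide; open, the fingers measure 119 mm over their backs; the gripper's body (75 mm by 177 mm) begins 78 mm behind the grasp point.
Start: joints at [-1.189, 0.3, 1.521, -0, 1.321, -0.067], TCP at [238.629, -495.526, 302.646] pointing down, gripper open.
Joint ranges: [-3.03, 3.03], [-0.79, 2.21], [0.23, 2.52], [-1.04, 4.18], [0, 3.07], [-2.55, 2.55]. Speed limits (rad/s): [2.22, 2.22, 2.57, 3.14, 3.14, 3.14].

INTERFACE

Orientations are given as [roll, pitch, yaw] about the fixed x, y, z axes, in that order (R = Rz(yaw) Ry(pitch) Rx(roll)).
In Python, from cell import * gives the robot as it stands.
- The arm moves only by the tool carry_out, never from a script. Its arguments are lists of equal length, an entry for each row: "slide": the shift along the world's x, y, z scaled (see below), a list of three; "dr": the turn, a rotation vector about the world's x, y, z scaled (see below), a list of three; "gripper": the opening in per cent of the stroke, from 0 (shut) to 100 (fully open). A call has 1 to 10 rows; each row is the pose to reach, as a shift and turn from the pose commanded when the call began, turning the shorter way round; what a row does not reach only later rows make up. The controller multiplies each number of a shift by 0.25 m and each number of a turn by 360 degrees. A row lasts 1/12 s, in which the tool goes at most 41.7 mm and 7.16 degrees, less where a joint would pass 70% of its speed; a pose out of reach is approached as far as the arm can. A call with a number of a shift or a turn outside -1 to 1 is refused whole. A call with a gripper value outside its range is refused whole. The fingers move at their own pace and stop on an object; "newtons" is the grip in N (left out, the last holds). Time passes only in rows, so rows that repeat a pose let the fingers close. It gives the time, the measured TCP pose, the force, the opening and the grip force at its end, in the units of the state.
- read_state(): the state, without advancing time (a new reading comes with each control period).
- camera(name): name is "side" or "top"; returns the picture (400x640x3 uint8, red, green, blue); there is no depth.
- camera_model(name): a dict with "vfov" (degrees; the focal length in pixels is half the picture's height over the tangent of half this angle, whatever the lens; pixels are square), "cx", "cy" (the principal point, pixels), "R" (3x3) and "t" (3): a world point X has camera coordinates R X + t. Camera axes: x right, y down, z forward; pixel columns grow to the right and rows downward; lengths in mm; the calibration is good to about 2 mm. A picture is of the moment at which its call begins. camera_model takes no time and is no camera call.
- sign_off(): hands the job in; it is judged then, once.
The state is a dict: "clock": time; "joints": joint angles; "qd": joint speeds; "effort": joint torques, N m; "eef_pos": TCP position; "eef_rot": TCP orientation; "wrist_force": force on the tool from outside, world axes, zero at the start; "moment": the same for the moment, N m; "finger_gap": finger opening in mm; "finger_force": force on a finger pad.
Only numpy, scipy, OpenCV 4.12 (cv2) and the standard library are available. Lean on these libraries where they do the work, as an engineer would, in place of code of your own. Each camera call takes 0.05 s, during which the arm holds its last target. There are 200 camera calls.

TASK

Clamp the brass block that sits in the drilling jig: push the blue clamp strap round over the block until it stands against its stop pin, and only then push the red cam lever on the strap all the way down, so that the rubber pad bears on the block. Leave the block seated in its nest and all the other parts on the bench where they are.

Things in the scene. Friction and masses are not known exactly. Their poses are not given: they have to be found in the camera images.
- jig: fixed drilling jig: aluminium plate 150 (its x) by 240 mm (its y), 15 mm thick, flat on the bench; origin at the centre of its underside, z up; yaw within 0.4 rad of 0. In this frame: pivot post (32 mm diameter) at (0, 50) mm; nest for the block centred at (0, -35) mm, with ledges 10 mm above the plate; stop pin (12 mm diameter, top 70 mm above the bench) at (19.5, -90) mm
- strap (a joint): angle of the strap about its upright pivot, rad: 0 = closed, over the block, along the jig's -y, hard against its stop; it grows to 1.65 as it swings open, clockwise seen from above, towards the jig's -x. It starts at 0.9 to 1.5, so closing turns it anticlockwise seen from above. It stays where it is left; friction 0.15 N m
- strap_pivot (a point): point on the strap's upright pivot axis, half-way up its thickness (66 mm above the bench). The strap is a flat blue bar 26 mm wide, 12 mm thick, 60 to 72 mm above the bench, 150 mm long from pivot to outer end; under it there is only the rubber pad, 85 mm from the pivot, and, when closed, the block and nest
- strap_tip (a point): middle of the strap's outer end face, half-way up its thickness, 150 mm from the pivot: the line from strap_pivot to strap_tip is the strap's centre line. The outer 50 mm of the strap is bare and is a good place to push its side
- lever (a joint): angle of the cam lever about its level hinge across the strap, rad: 0 = raised 60 degrees above level, leaning from its hinge towards the strap's pivot end; it grows as it is pushed down; 1.0 = fully down at its stop, nearly level. It starts at 0 to 0.2 and stays where it is left; friction 0.3 N m (4 N at mid-grip, 1 or 2 N more near the bottom as the pad is pressed)
- lever_hinge (a point): middle of the cam lever's hinge, on the strap's centre line, 85 mm from the pivot and 86 mm above the bench; the lever turns about the level line across the strap through this point
- lever_grip (a point): centre of the lever at 80 mm from its hinge, in the red plastic grip. The grip is a bar 22 mm wide and 12 mm thick that runs from 44 to 110 mm from the hinge; it is pushed on its upper side
- pad: round black rubber pad, 18 mm diameter, under the strap, 85 mm from the pivot, on a sprung plunger: it hangs 2.5 to 4 mm above the block while the lever is up, and is pressed on the block with about 7 N when the lever is fully down; origin on its axis
- block: brass block, 40 x 40 mm, 34 mm high, 0.4 kg, loose in the nest on the jig plate, with a dark cross bore; origin at the centre of its underside (15 mm above the bench), top 49 mm above the bench
- spring_a: bystander: yellow painted steel coil spring standing upright, 65 mm across, 105 mm high, loose; origin at the centre of its foot. Leave it where it stands
- spring_b: bystander: yellow painted steel coil spring standing upright, 65 mm across, 105 mm high, loose; origin at the centre of its foot. Leave it where it stands
- spring_c: bystander: yellow painted steel coil spring standing upright, 65 mm across, 105 mm high, loose; origin at the centre of its foot. Leave it where it stands
- collar: bystander: loose brass ring 42 mm outside diameter, 16 mm high, lying on the jig plate on the +x side of the strap's pivot; origin at the centre of its underside. Leave it where it lies
- nut_a: bystander: small loose brass flanged nut, flange 38 mm across, 24 mm high; origin at the centre of its underside. Leave it where it stands
- nut_b: bystander: small loose brass flanged nut, flange 38 mm across, 24 mm high; origin at the centre of its underside. Leave it where it stands
- driver: bystander: loose screwdriver lying on the bench, about 200 mm long; leave it where it lies
Things that resemble listed ones, but are neither listed nor needed, are in the scene too. What is shaped like the block but purple or turquoise is not meant.

How it is judged (in metres and radians):
On the way, in this order (a step that is already met when the one before it is completed fails the run):
1. the strap stands over the block against its stop, the lever still raised (value of joint strap below 0.05 rad and value of joint lever below 0.5 rad), for 0.2 s.
2. the cam lever is pushed fully down (value of joint lever above 0.92 rad and value of joint strap below 0.06 rad), for 0.2 s.
At the end, for the whole second after the job is handed in: The strap is within 0.06 rad of its stop over the block, the cam lever is at 0.92 rad or more (fully down is 1.0), the pad presses on the block with more than 2.5 N, the block rests in its nest, and every bystander is within 20 mm of where it started (all of step 2 and contact force between pad and block above 2.5 N and not (z of block in the frame of jig above 0.021 m or x of block in the frame of jig above 0.012 m or x of block in the frame of jig below -0.012 m or y of block in the frame of jig above -0.023 m or y of block in the frame of jig below -0.047 m or angle between block's own z axis and vertical above 0.15 rad) and linear speed of block below 0.02 m/s and distance of each of spring_a, spring_b, spring_c, collar, nut_a, nut_b, driver from where it was at the start of the episode below 0.02 m); the robot touches nothing.
It fails at once if the cam lever is pushed down before the strap is over the block (value of joint lever above 0.5 rad and value of joint strap above 0.12 rad).
It fails at once if the block is lifted, tipped or pushed out of its nest (z of block in the frame of jig above 0.021 m or x of block in the frame of jig above 0.012 m or x of block in the frame of jig below -0.012 m or y of block in the frame of jig above -0.023 m or y of block in the frame of jig below -0.047 m or angle between block's own z axis and vertical above 0.15 rad).
It fails at once if a bystander is moved more than 20 mm (distance of any of spring_a, spring_b, spring_c, collar, nut_a, nut_b, driver from where it was at the start of the episode above 0.02 m).
It also fails if it takes over 51 s, if anything falls off the work surface, if the arm or the gripper's body presses on something with over 40 N, if the wrist force passes 120 N, or if a joint passes its speed limit or range.

## Working session

There is one attempt and no reset: what is moved stays moved. The work goes in short steps, Python scripts to look and compute and a tool call to move; the robot and the scene stay as the last step left them, time stands still between calls to the robot, and variables do not carry over. Pictures are saved under pics/ and viewed, at most 10 in all, crops included, and the job is handed in when it is done.

Besides the shell and the picture viewer there is one more tool, called in YAML: its name, and indented under it one key for each argument. carry_out: Moves the arm, as the interface text tells. Its arguments: {"type":"object","properties":{"slide":{"type":"array","items":{"type":"array","items":{"type":"number","minimum":-1,"maximum":1}}},"dr":{"type":"array","items":{"type":"array","items":{"type":"number","minimum":-1,"maximum":1}}},"gripper":{"type":"array","items":{"type":"number"}},"newtons":{"type":"number"}},"required":["slide","dr","gripper"]}

```bash
mkdir -p pics
python3 - <<'E'
from cell import *
import cv2
for n in("top","side"):
    cv2.imwrite(f"pics/{n}0.png",camera(n)[:,:,::-1]); print(n,camera_model(n))
print(read_state())
E
```

```text
top {'vfov': 45.77515898336421, 'cx': 320.94855609882836, 'cy': 196.96129106515681, 'R': array([[ 0.01579372, -0.99982413,  0.01011321],
       [-0.99796232, -0.01638805, -0.06166559],
       [ 0.06182048, -0.00911867, -0.99804563]]), 't': array([ -70.15178462,  576.44232568, 1123.8368199 ])}
side {'vfov': 49.510987927908616, 'cx': 328.04057919345706, 'cy': 197.88513801851946, 'R': array([[-0.80559488, -0.59214914,  0.01939808],
       [-0.35923786,  0.46216869, -0.81077017],
       [ 0.47113167, -0.66012082, -0.58504312]]), 't': array([ 438.27949826,  335.98361228, 1001.82582913])}
{'clock': 0.1, 'joints': array([-1.18860268e+00,  3.00401583e-01,  1.52153292e+00,  1.13317685e-05,
        1.32068213e+00, -6.65803251e-02]), 'qd': array([ 0.00080589, -0.00108649, -0.00114211,  0.00033741,  0.00123658,
       -0.00226423]), 'effort': array([ 1.49989999e-03, -5.32643294e+01, -3.53285122e+01,  7.09995534e-02,
        2.34946684e-02, -6.59221951e-05]), 'eef_pos': array([ 238.58109966, -495.40670147,  302.14478079]), 'eef_rot': array([-3.14057168e+00, -7.90781741e-05,  4.48771121e-01]), 'wrist_force': array([ 0.15538686,  0.0962868 , -0.04844914]), 'moment': array([ 0.00275585, -0.01913017, -0.00456665]), 'finger_force': 0.0, 'finger_gap': 94.3909879629163}
```

View pics/top0.png

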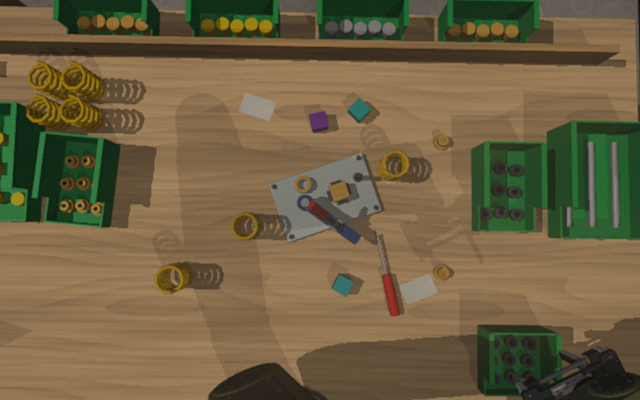

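View pics/side0.png

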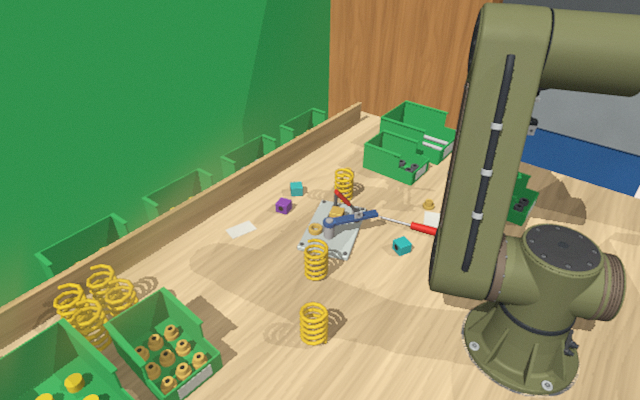

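The top picture shows the jig at about (327,197), the pivot at (305,203), the strap running to (357,238) with the red lever on it, the brass block at (340,190) and the stop pin at about (358,177). The purple block (318,121) and the turquoise blocks (359,110) and (343,285) are decoys. I'll enlarge the jig in both views to confirm.

Run:
```python
import cv2
a=cv2.imread("pics/top0.png")[140:260,255:415]; b=cv2.imread("pics/side0.png")[170:270,290:450]
cv2.imwrite("pics/c1.png",cv2.resize(a,None,fx=5,fy=5,interpolation=cv2.INTER_CUBIC))
cv2.imwrite("pics/c2.png",cv2.resize(b,None,fx=5,fy=5,interpolation=cv2.INTER_CUBIC))
```

```text
(no output)
```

View pics/c1.png

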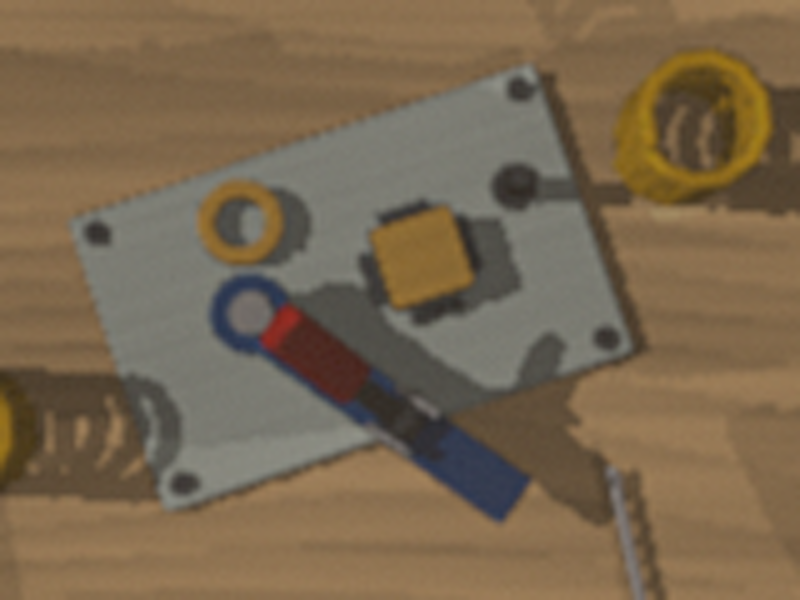

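View pics/c2.png

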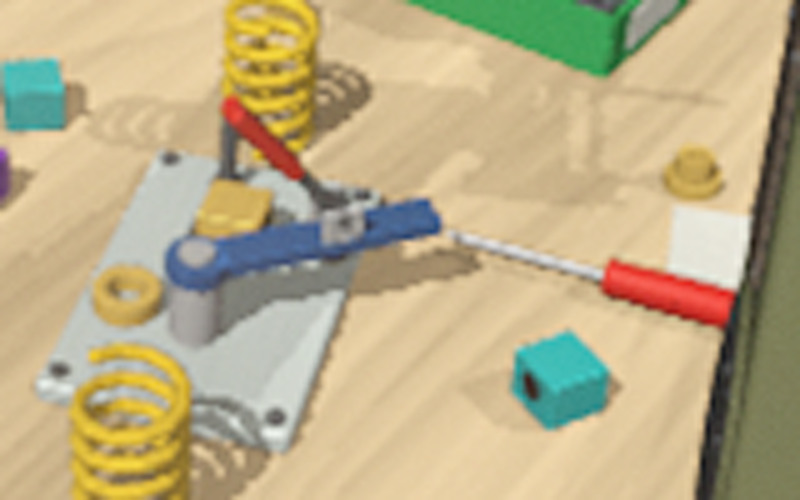

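The crops show the pivot cap at crop (250,312), the strap end at (515,501), the stop pin at (516,184), the block top at (422,258), and the raised lever leaning towards the pivot. The brass-coloured block in the nest is the one meant.

```bash
cat > h.py <<'E'
import numpy as np
from cell import *
def ray(n,u,v,z):
    m=camera_model(n); f=200/np.tan(np.radians(m["vfov"]/2)); R=np.array(m["R"]);t=np.array(m["t"])
    d=R.T@np.array([(u-m["cx"])/f,(v-m["cy"])/f,1]); c=-R.T@t
    return c+d*(z-c[2])/d[2]
def crop(n,u,v,z): 
    o=(255,140) if n=="top" else (290,170)
    return ray(n,o[0]+(u+.5)/5-.5,o[1]+(v+.5)/5-.5,z)
E
python3 - <<'E'
from h import *
np.set_printoptions(precision=1,suppress=True)
P={}
for k,u,v,z in [("pivot",250,312,73),("tip",515,501,72),("pin",516,184,70),("block",422,258,49),("h1",97,233,15),("h2",520,90,15),("h3",606,338,15),("h4",185,483,15),("springR",700,112,105),("collar",240,222,31),("driver tip",614,472,3),("levtip",283,325,180)]:
    P[k]=crop("top",u,v,z); print(k,P[k])
for k,u,v,z in [("pivot s",198,252,72),("tip s",432,214,70),("block s",235,203,49),("levtip s",232,107,180)]: print(k,crop("side",u,v,z))
for k,u,v,z in [("springL",245,222,105),("springLL",171,275,105),("nutR",443,141,24),("nutD",443,271,24)]: print(k,ray("top",u,v,z))
c=(P["h1"]+P["h2"]+P["h3"]+P["h4"])/4
y=(P["h1"]+P["h4"]-P["h2"]-P["h3"])[:2]; yaw=np.arctan2(-y[0],y[1]); print("jig",c,yaw)
R=np.array([[np.cos(yaw),-np.sin(yaw)],[np.sin(yaw),np.cos(yaw)]])
for k,p in [("pivot",(0,50)),("block",(0,-35)),("pin",(19.5,-90))]: print(k,c[:2]+R@p)
d=(P["tip"]-P["pivot"])[:2]; print(np.linalg.norm(d)); dj=R.T@d; print("strap",np.arctan2(-dj[0],-dj[1]))
E
```

```text
pivot [561.9 -23.1  73. ]
tip [ 477.4 -145.7   72. ]
pin [ 623.2 -144.7   70. ]
block [ 589.8 -102.7   49. ]
h1 [601.9  53.   15. ]
h2 [ 675.1 -150.9   15. ]
h3 [ 555.1 -193.8   15. ]
h4 [482.1   8.1  15. ]
springR [ 653.3 -223.8  105. ]
collar [607.  -16.5  31. ]
driver tip [ 490.4 -199.8    3. ]
levtip [551.3 -39.5 180. ]
pivot s [561.6 -27.1  72. ]
tip s [ 474.9 -142.4   70. ]
block s [ 588.4 -102.7   49. ]
levtip s [543.2 -29.2 180. ]
springL [513.8 107.3 105. ]
springLL [394.9 266.7 105. ]
nutR [ 717.8 -354.3   24. ]
nutD [ 405.3 -354.2   24. ]
jig [578.5 -70.9  15. ] 0.34568701930407986
pivot [561.6 -23.8]
block [ 590.4 -103.8]
pin [ 627.4 -149. ]
148.88845480347857
strap 0.9489132397998964
```

The measured points agree with the given sizes: the strap is 149 mm long, and the pivot, block and pin match the jig pose (yaw 0.346). The strap angle is about 0.95. Next I bring the shut fingers up to the robot side of the strap's outer end.

carry_out:
  slide:
    - [0.415,0.787,0]
    - [0.415,0.787,0]
    - [0.415,0.787,0]
    - [0.415,0.787,0]
    - [0.415,0.787,0]
    - [0.415,0.787,0]
    - [0.415,0.787,0]
    - [0.415,0.787,0]
  dr:
    - [0,0,0.081]
    - [0,0,0.081]
    - [0,0,0.081]
    - [0,0,0.081]
    - [0,0,0.081]
    - [0,0,0.081]
    - [0,0,0.081]
    - [0,0,0.081]
  gripper: [0,0,0,0,0,0,0,0]

```text
clock: 0.77
eef_pos: [342.6, -298.5, 302.7]
eef_rot: [3.142, 0.0, 0.959]
wrist_force: [-0.3, -0.8, -0.6]
finger_gap: 44.1
finger_force: 0.0
```

carry_out:
  slide:
    - [0.415,0.787,0]
    - [0.415,0.787,0]
    - [0.415,0.787,0]
    - [0.415,0.787,0]
    - [0.415,0.787,0]
    - [0.415,0.787,0]
    - [0.415,0.787,0]
    - [0.415,0.787,0]
  dr:
    - [0,0,0]
    - [0,0,0]
    - [0,0,0]
    - [0,0,0]
    - [0,0,0]
    - [0,0,0]
    - [0,0,0]
    - [0,0,0]
  gripper: [0,0,0,0,0,0,0,0]

```text
clock: 1.43
eef_pos: [446.2, -102.8, 302.3]
eef_rot: [-3.141, 0.001, 0.958]
wrist_force: [-0.1, 0.0, 0.5]
finger_gap: 0.4
finger_force: 0.0
```

carry_out:
  slide:
    - [0,0,-0.16]
    - [0,0,-0.32]
    - [0,0,-0.48]
    - [0,0,-0.56]
    - [0,0,-0.61]
    - [0,0,-0.61]
  dr:
    - [0,0,0]
    - [0,0,0]
    - [0,0,0]
    - [0,0,0]
    - [0,0,0]
    - [0,0,0]
  gripper: [0,0,0,0,0,0]

```text
clock: 1.93
eef_pos: [444.6, -103.7, 147.6]
eef_rot: [-3.137, 0.002, 0.955]
wrist_force: [0.1, -0.4, 0.7]
finger_gap: 0.5
finger_force: 0.0
```

Run:
```python
from h import *
import cv2
s=read_state();print(s["eef_pos"],s["wrist_force"])
y=.346;p=np.array([561.7,-24])
for th in np.linspace(.95,-.02,15):
    a=y-th; e=np.array([np.sin(a),-np.cos(a)]);n=np.array([np.cos(a),np.sin(a)])
    q=p+130*e-25.5*n; print(round(th,3),q.round(1),((q-[446.4,-102])/250).round(3),round((.95-th)/6.2832,4))
a=camera("top")[140:260,255:415,::-1]; cv2.imwrite("pics/c3.png",cv2.resize(a,None,fx=5,fy=5,interpolation=cv2.INTER_CUBIC))
```

```text
[ 444.6375877  -103.6748104   147.61776361] [ 0.06357157 -0.36934615  0.72022623]
0.95 [ 466.9 -116.5] [ 0.082 -0.058] 0.0
0.881 [ 473.5 -122.9] [ 0.108 -0.083] 0.011
0.811 [ 480.6 -128.7] [ 0.137 -0.107] 0.0221
0.742 [ 488.  -134.1] [ 0.166 -0.128] 0.0331
0.673 [ 495.8 -138.9] [ 0.198 -0.148] 0.0441
0.604 [ 503.9 -143.2] [ 0.23  -0.165] 0.0551
0.534 [ 512.3 -146.9] [ 0.264 -0.18 ] 0.0662
0.465 [ 520.9 -150.1] [ 0.298 -0.192] 0.0772
0.396 [ 529.8 -152.6] [ 0.333 -0.202] 0.0882
0.326 [ 538.7 -154.5] [ 0.369 -0.21 ] 0.0992
0.257 [ 547.8 -155.8] [ 0.406 -0.215] 0.1103
0.188 [ 557.  -156.4] [ 0.442 -0.218] 0.1213
0.119 [ 566.2 -156.4] [ 0.479 -0.218] 0.1323
0.049 [ 575.3 -155.8] [ 0.516 -0.215] 0.1434
-0.02 [ 584.4 -154.5] [ 0.552 -0.21 ] 0.1544
```

View pics/c3.png

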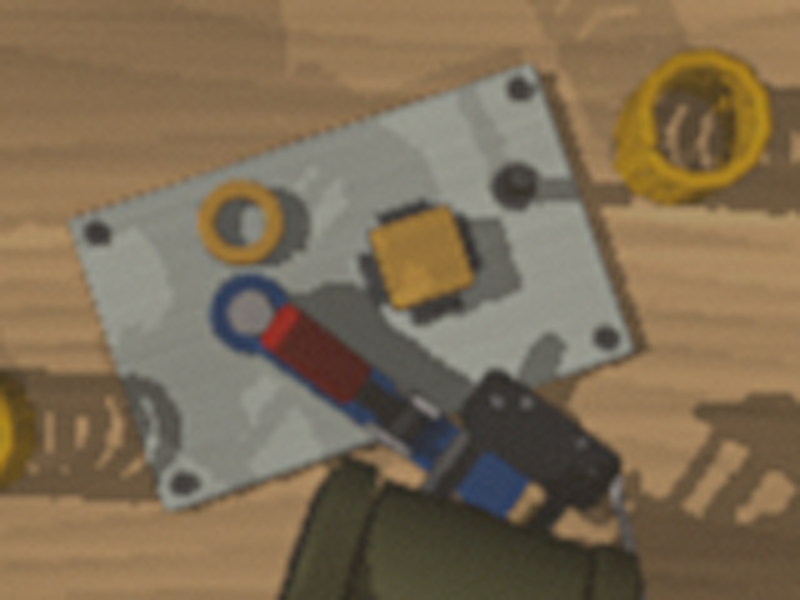

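The strap hasn't moved. The finger stands beside its robot side near the outer end, and the gripper body is clear of the lever (crop (350,400) against (530,440)). Now I push it round.

carry_out:
  slide:
    - [0.04,-0.03,0]
    - [0.08,-0.058,0]
    - [0.108,-0.083,0]
    - [0.137,-0.107,0]
    - [0.166,-0.128,0]
    - [0.198,-0.148,0]
    - [0.23,-0.165,0]
    - [0.264,-0.18,0]
    - [0.298,-0.192,0]
    - [0.333,-0.202,0]
  dr:
    - [0,0,0]
    - [0,0,0]
    - [0,0,0.011]
    - [0,0,0.022]
    - [0,0,0.033]
    - [0,0,0.044]
    - [0,0,0.055]
    - [0,0,0.066]
    - [0,0,0.077]
    - [0,0,0.088]
  gripper: [0,0,0,0,0,0,0,0,0,0]

```text
clock: 2.82
eef_pos: [529.7, -154.1, 151.7]
eef_rot: [3.14, 0.001, 1.513]
wrist_force: [-0.9, 1.0, 0.3]
finger_gap: 0.6
finger_force: 0.6
```

carry_out:
  slide:
    - [0.036,-0.008,0]
    - [0.073,-0.013,0]
    - [0.109,-0.016,0]
    - [0.13,-0.016,0]
    - [0.146,-0.016,0]
    - [0.16,-0.015,0]
    - [0.17,-0.014,0]
    - [0.176,-0.013,0]
  dr:
    - [0,0,0.011]
    - [0,0,0.022]
    - [0,0,0.033]
    - [0,0,0.04]
    - [0,0,0.047]
    - [0,0,0.053]
    - [0,0,0.058]
    - [0,0,0.062]
  gripper: [0,0,0,0,0,0,0,0]

```text
clock: 3.48
eef_pos: [573.6, -157.3, 151.7]
eef_rot: [3.14, 0.001, 1.901]
wrist_force: [-0.7, -0.6, 0.3]
finger_gap: 0.3
finger_force: 0.6
```

carry_out:
  slide:
    - [0.008,0.003,0]
    - [0.016,0.006,0]
    - [0.022,0.008,0]
    - [0.028,0.01,0]
    - [0.028,0.01,0]
  dr:
    - [0,0,0]
    - [0,0,0]
    - [0,0,0]
    - [0,0,0]
    - [0,0,0]
  gripper: [0,0,0,0,0]

```text
clock: 3.9
eef_pos: [580.6, -153.2, 150.3]
eef_rot: [3.141, 0.0, 1.9]
wrist_force: [0.1, 0.1, 0.0]
finger_gap: 0.8
finger_force: 0.0
```

carry_out:
  slide:
    - [0.004,0.0015,0]
    - [0.008,0.003,0]
    - [0.008,0.003,0]
  dr:
    - [0,0,0]
    - [0,0,0]
    - [0,0,0]
  gripper: [0,0,0]

```text
clock: 4.15
eef_pos: [581.4, -152.9, 150.1]
eef_rot: [-3.138, -0.001, 1.9]
wrist_force: [-12.3, -3.7, 7.8]
finger_gap: 0.4
finger_force: 6.6
```

The contact force jumped to 13 N against the push, so the strap stands on its stop. I'll hold briefly, back off, rise and check.

carry_out:
  slide:
    - [0,0,0]
    - [0,0,0]
    - [0,0,0]
    - [-0.04,-0.015,0]
    - [-0.1,-0.036,0]
    - [-0.16,-0.06,0.02]
    - [-0.16,-0.06,0.18]
    - [-0.16,-0.06,0.34]
    - [-0.16,-0.06,0.5]
    - [-0.16,-0.06,0.6]
  dr:
    - [0,0,0]
    - [0,0,0]
    - [0,0,0]
    - [0,0,0]
    - [0,0,0]
    - [0,0,0]
    - [0,0,0]
    - [0,0,0]
    - [0,0,0]
    - [0,0,0]
  gripper: [0,0,0,0,0,0,0,0,0,0]

```text
clock: 4.98
eef_pos: [542.6, -167.5, 304.5]
eef_rot: [3.138, 0.003, 1.9]
wrist_force: [0.3, -0.2, 0.2]
finger_gap: 0.3
finger_force: 0.0
```

Run:
```python
from h import *
import cv2
s=read_state();print(s["eef_pos"],s["wrist_force"],s["clock"])
a=camera("top")[140:260,255:415,::-1]; b=camera("side")[150:250,290:450,::-1]
r=lambda x,h:cv2.resize(x,(400,h),interpolation=cv2.INTER_CUBIC)
cv2.imwrite("pics/c4.png",cv2.resize(np.vstack([r(a,300),r(b,250)]),None,fx=1,fy=1))
```

```text
[ 542.58962598 -167.47247874  304.52138535] [ 0.32967948 -0.15302263  0.157129  ] 4.9833
```

View pics/c4.png

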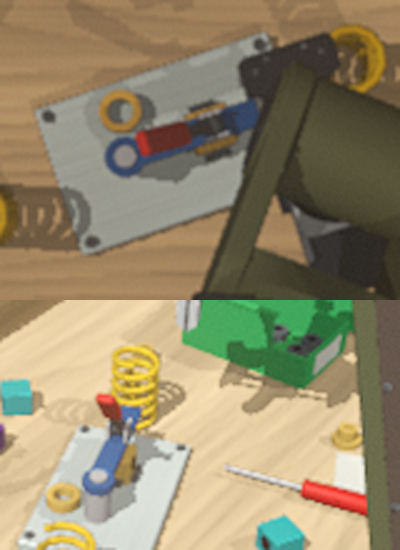

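The strap lies over the block (its end under the gripper at about (250,112)) and the lever is still raised (grip tip at about (108,402) in the lower half). Next I compute the arc that presses the lever from above.

Run:
```python
from h import *
p=np.array([561.7,-24]);e=np.array([np.sin(.346),-np.cos(.346)]);c0=np.array([542.4,-167.5,300.15])
def tcp(a): 
    r=85-75*np.cos(a)+6*np.sin(a)+8; return np.r_[p+e*r,97+86+75*np.sin(a)+6*np.cos(a)]
s=np.r_[p+e*95,300.15]; print("above",((s-c0)/250).round(3))
s1=np.r_[p+e*95,tcp(1.2)[2]]
print("down",((s1-s)/250).round(3))
for a in np.r_[1.2:.0:11j,.047,-.0]: print(round(a,2),tcp(a).round(1),((tcp(a)-s1)/250).round(3))
```

```text
above [0.206 0.217 0.   ]
down [ 0.    0.   -0.18]
1.2 [585.9 -91.2 255.1] [-0.032  0.089  0.   ]
1.08 [583.  -83.2 252. ] [-0.043  0.121 -0.012]
0.96 [580.3 -75.6 247.9] [-0.054  0.151 -0.029]
0.84 [577.8 -68.6 242.9] [-0.065  0.179 -0.049]
0.72 [575.5 -62.2 237. ] [-0.074  0.205 -0.072]
0.6 [573.4 -56.4 230.3] [-0.082  0.228 -0.099]
0.48 [571.6 -51.5 223. ] [-0.089  0.247 -0.128]
0.36 [570.2 -47.4 215. ] [-0.095  0.264 -0.16 ]
0.24 [569.  -44.3 206.7] [-0.1    0.276 -0.194]
0.12 [568.2 -42.1 197.9] [-0.103  0.285 -0.229]
0.0 [567.8 -40.9 189. ] [-0.104  0.29  -0.264]
0.05 [567.9 -41.3 192.5] [-0.104  0.288 -0.25 ]
-0.0 [567.8 -40.9 189. ] [-0.104  0.29  -0.264]
```

carry_out:
  slide:
    - [0.103,0.108,0]
    - [0.206,0.217,0]
    - [0.206,0.217,0]
    - [0.206,0.217,-0.1]
    - [0.206,0.217,-0.18]
    - [0.206,0.217,-0.18]
  dr:
    - [0,0,0]
    - [0,0,0]
    - [0,0,0]
    - [0,0,0]
    - [0,0,0]
    - [0,0,0]
  gripper: [0,0,0,0,0,0]

```text
clock: 5.58
eef_pos: [592.7, -112.8, 250.1]
eef_rot: [-3.135, -0.004, 1.901]
wrist_force: [-0.5, 0.5, -1.2]
finger_gap: 0.6
finger_force: 0.0
```

carry_out:
  slide:
    - [-0.032,0.089,0]
    - [-0.043,0.121,-0.012]
    - [-0.054,0.151,-0.029]
    - [-0.065,0.179,-0.049]
    - [-0.074,0.205,-0.072]
    - [-0.082,0.228,-0.099]
    - [-0.089,0.247,-0.128]
    - [-0.095,0.264,-0.16]
    - [-0.1,0.276,-0.194]
    - [-0.103,0.285,-0.225]
  dr:
    - [0,0,0]
    - [0,0,0]
    - [0,0,0]
    - [0,0,0]
    - [0,0,0]
    - [0,0,0]
    - [0,0,0]
    - [0,0,0]
    - [0,0,0]
    - [0,0,0]
  gripper: [0,0,0,0,0,0,0,0,0,0]

```text
clock: 6.42
eef_pos: [568.1, -41.7, 198.0]
eef_rot: [3.141, 0.0, 1.9]
wrist_force: [2.7, -0.9, 3.3]
finger_gap: 0.4
finger_force: 2.1
```

carry_out:
  slide:
    - [0,0.002,-0.012]
    - [0,0.003,-0.022]
    - [0,0.003,-0.028]
    - [0,0.003,-0.028]
    - [0,0.003,-0.028]
  dr:
    - [0,0,0]
    - [0,0,0]
    - [0,0,0]
    - [0,0,0]
    - [0,0,0]
  gripper: [0,0,0,0,0]

```text
clock: 6.83
eef_pos: [568.0, -41.1, 192.5]
eef_rot: [-3.141, -0.001, 1.9]
wrist_force: [-4.1, 3.3, 11.4]
finger_gap: 0.2
finger_force: 5.8
```

carry_out:
  slide:
    - [0,0,-0.004]
    - [0,0,-0.008]
    - [0,0,-0.008]
  dr:
    - [0,0,0]
    - [0,0,0]
    - [0,0,0]
  gripper: [0,0,0]

```text
clock: 7.08
eef_pos: [568.1, -41.0, 192.1]
eef_rot: [3.141, -0.001, 1.9]
wrist_force: [-11.6, 4.2, 27.5]
finger_gap: -0.0
finger_force: 13.6
```

The lever is on its hard stop (z stalled, 28 N). I'll lift off and check.

carry_out:
  slide:
    - [0,0,0.02]
    - [0,0,0.1]
    - [0,0,0.25]
    - [0,0,0.4]
    - [-0.15,-0.1,0.45]
    - [-0.3,-0.2,0.45]
    - [-0.45,-0.35,0.45]
    - [-0.6,-0.5,0.45]
    - [-0.6,-0.65,0.45]
    - [-0.6,-0.8,0.45]
  dr:
    - [0,0,0]
    - [0,0,0]
    - [0,0,0]
    - [0,0,0]
    - [0,0,0]
    - [0,0,0]
    - [0,0,0]
    - [0,0,0]
    - [0,0,0]
    - [0,0,0]
  gripper: [0,0,0,0,0,0,0,0,0,0]

```text
clock: 7.92
eef_pos: [418.0, -225.8, 302.7]
eef_rot: [-3.141, -0.0, 1.901]
wrist_force: [1.4, 1.0, 0.1]
finger_gap: 0.3
finger_force: 0.0
```

Run:
```python
from h import *
import cv2
print(read_state()["wrist_force"])
a=camera("top")[140:260,255:415,::-1]; b=camera("side")[150:250,290:450,::-1]
r=lambda x,h:cv2.resize(x,(400,h),interpolation=cv2.INTER_CUBIC)
cv2.imwrite("pics/c5.png",np.vstack([r(a,300),r(b,250)]))
```

```text
[1.40072907 1.0342791  0.0963766 ]
```

View pics/c5.png

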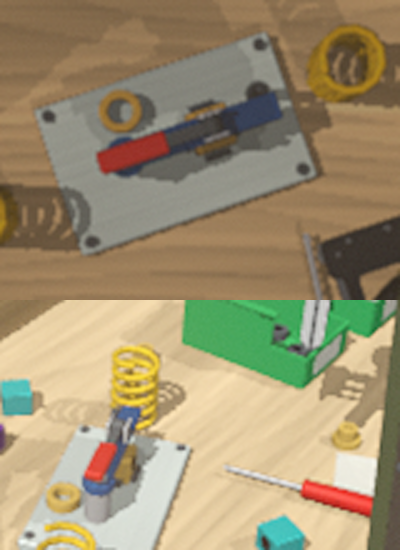

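The strap lies against the pin (tip (280,105), pin (258,90)). The lever lies level along it (grip (135,152)). The block, collar, springs and driver are unmoved.

```bash
python3 -c "
from cell import *
print(sign_off())"
```

```text
the job is handed in; nothing more can be done
None
```

The job is handed in at about 8 s of the 51 s: the strap is against its stop pin and the cam lever is fully down on the block. The last pictures show the block still in its nest and the parts in view undisturbed; the sign-off call returned no verdict.

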